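# Wedge a rocking bench voltmeter level

## Robot

A 6-joint arm with a two-finger parallel gripper is mounted at the origin on the work surface. World frame = base frame: x ahead of the robot, y to its left, z up, the work surface at z = 0. Lengths are in m, angles in rad, forces in N, time in s.
With the tool pointing down it reaches from about 0.3 to 1 m from the base axis. Payload 5.1 kg.
Tool frame: the origin (TCP) lies at the very end of the fingers, on their centre line; the grasp point (between the pads) lies 19 mm behind it (r.grasp_offset is the distance from the TCP to the grasp point, in m); x points along the fingers, y is the direction in which the jaws open and shut, and the axes are right-handed (so a half turn about x gives the same grasp; the last joint's range is limited). The gripper opens to 95 mm and grips with 3 to 60 N. Pads are 20 mm wide; open, the fingers measure 119 mm over their backs; the gripper's body (75 mm by 180 mm) begins 59 mm behind the grasp point.
Start: joints at [-1.338, 0.124, 1.65, -0, 1.367, -0.083], TCP at [0.202, -0.618, 0.215] pointing down, gripper open.
Joint ranges: [-2.61, 2.61], [-1.02, 2.33], [0.03, 2.71], [-1.35, 4.49], [0.32, 2.68], [-2.91, 2.91]. Speed limits (rad/s): [2.57, 2.57, 3.14, 3.14, 3.14, 3.14].

## Interface

Orientations are given as a unit quaternion [x, y, z, w].
In Python, from rig import r gives the robot as it stands.
- The arm moves only by the tool play_rows, never from a script. Its argument "plan" is text: rows parted by semicolons, each of 7 numbers parted by spaces: the opening, from 0 (shut) to 1 (fully open), then the shift along the tool's x, y, z in cm, then the turn, a rotation vector about the tool's x, y, z in rad. A call has 1 to 20 rows; each row is the pose to reach, as a shift and turn from the pose commanded when the call began, along the tool's axes at that moment; what a row does not reach only later rows make up. A row lasts 1/8 s, in which the tool goes at most 62.5 mm and 10.7 degrees, less where a joint would pass 70% of its speed; a pose out of reach is approached as far as the arm can. A call with a gripper value outside its range is refused whole. The fingers move at their own pace and stop on an object; the grip force is fixed at half the most. Time passes only in rows, so rows that repeat a pose let the fingers close. It gives the time, the measured TCP pose, the force and the opening at its end, in the units of the state.
- r.sense(): the state, without advancing time (a new reading comes with each control period).
- r.snapshot(name): name is "side" or "top" or "wrist"; returns a dict with "color" (420x560x3 uint8, red, green, blue), "vfov" (degrees; the focal length in pixels is half the picture's height over the tangent of half this angle, whatever the lens; pixels are square), "cx", "cy" (the principal point, pixels), "world_to_cam" (4x4, takes a point from world to camera coordinates); the wrist camera has in their place "hand_eye" (4x4, takes a point from camera to tool coordinates, whose origin is the TCP and whose axes are the tool frame's). Camera axes: x right, y down, z forward; pixel columns grow to the right and rows downward; lengths in m; the calibration is good to about 2 mm. The wrist camera is an equidistant fisheye: a pixel r from the principal point sees the ray r / f radians off the axis. A picture is of the moment at which its call begins: read the wrist's pose just before it. There is no depth.
- r.sign_off(): hands the job in, once; it reports no verdict.
The state is a dict: "t": time; "qpos": joint angles; "qd": joint speeds; "joint_efforts": joint torques, N m; "position": TCP position; "tool_rot": TCP orientation; "wrist_force": force on the tool from outside, world axes, zero at the start; "wrist_torque": the same for the moment, N m; "opening": finger opening in m.
Only numpy, scipy, OpenCV 4.12 (cv2) and the standard library are available. Lean on these libraries where they do the work, as an engineer would, in place of code of your own. Each camera call takes 0.05 s, during which the arm holds its last target. There are 200 camera calls.

## Task

The grey bench voltmeter leans and rocks because the rubber foot at one corner has come off, leaving a short bare steel boss. Pick up the wooden wedge and slide its thin end in under that boss, feeling the push build up, until the voltmeter sits level and firm with all four corners carrying a fair share of the weight, none left hanging or lifted, then let go of the wedge, lying flat on the bench. Push gently and only on the wedge, do not shove the voltmeter along the bench, and leave the other things on the bench alone.

Things in the scene. Friction and masses are not known exactly. Their poses are not given: they have to be found in the camera images.
- voltmeter: Grey bench voltmeter, about 2.5 kg; light panel with meter window, knobs and bow handles (33 mm proud) on its +x side. Case 180 (x) x 240 (y) x 154 mm, underside 16 mm above the soles. Origin: under the middle of the case, level with the soles of the rubber feet; z up. At the start it leans to its x+, y+ corner by 0.03 to 0.07 rad; level means z vertical.
- bare_boss: Domed slippery steel boss, 26 mm across, dome radius 16 mm, at x +70, y +100 mm on the voltmeter (20 mm in from the y+ side and the panel). Its rubber foot is missing: it is 4 to 7 mm shorter than the feet, how much is unknown. Origin: lowest point of the dome, on the bench at the start. The wedge's thin end slides in under it, with clear way from the y+ side, square to the case.
- foot_beside: Black rubber foot, 24 mm across, 16 mm high, that gives a little under load, at x -70, y +100 mm on the voltmeter. Origin: centre of its sole. Stands on the bench.
- foot_across: The same foot at x +70, y -100 mm on the voltmeter. Stands on the bench.
- foot_opposite: Such a foot at x -70, y -100 mm, diagonally opposite the boss; wear has left it up to 0.8 mm longer or shorter than the others, unknown. It hangs a few mm off the bench at the start. While it hangs the voltmeter rocks and the boss carries only 2 to 5 N; once it stands, that climbs to 12 to 15 N within about 5 mm more wedge travel, and the feet next to the boss lift.
- wedge: Smooth wooden wedge, 70 g, 150 (x) x 36 (y) mm, lying flat; its sloping top rises evenly from 2 mm at the thin end (x +75 mm) to 20 mm at the butt (x -75 mm). Origin: centre of the underside. Grip it across its width near the butt, or push on the butt. Let go, it stays where it is and does not slip back.
- wedge_tip (a point): Middle of the wedge's thin end, on its underside. Push felt while the wedge, lying freely on the bench, slides in slowly: 1 to 4 N as the tip climbs under the dome, 1 to 3 N until all feet stand, then steeply up: about 6 to 6.5 N with the weight well shared between the corners, and from about 8 N the feet next to the boss lift and the voltmeter slides.
- packing_block: Plain rectangular block of the same wood, 110 x 40 x 20 mm, not to be used. Origin: centre of its underside.
- screwdriver: Screwdriver lying on the bench, bystander.
- attenuator: Small metal coaxial attenuator, 55 mm long, 22 mm thick, lying on the bench, bystander.
- solder_reel: Grey reel, 60 mm across, 44 mm high, bystander.
- multimeter: Black hand multimeter, 150 x 78 x 34 mm, lying on the bench, bystander.
- mug: White mug, 80 mm across, 90 mm high, bystander.
Things that resemble listed ones, but are neither listed nor needed, are in the scene too. What is shaped like the wedge but blue or pink is not meant.

How it is judged:
By the outcome, as a careful person would: the job done as asked, in the order asked, and still so for the second after the job is handed in, with the robot touching nothing.
It also fails if it takes over 61 s, if anything falls off the work surface, if the arm or the gripper's body presses on something with over 40 N, if the wrist force passes 120 N, or if a joint passes its speed limit or range.

## Working session

There is one attempt and no reset: what is moved stays moved. The work goes in short steps, Python scripts to look and compute and a tool call to move; the robot and the scene stay as the last step left them, time stands still between calls to the robot, and variables do not carry over. Pictures are saved under pics/ and viewed, about 8 in all and at most 12, crops included, and the job is handed in when it is done.

Besides the shell and the picture viewer there is one more tool, called after "Emit:" as name(argument=value, ...) on one line, values as JSON. play_rows: Moves the arm, as the interface text tells. Its arguments: {"type":"object","properties":{"plan":{"type":"string"}},"required":["plan"]}

```bash
ls; mkdir -p pics
python3 - <<'E'
from rig import r
import cv2,pickle,numpy as np
s=r.sense();print({k:np.round(v,3).tolist() for k,v in s.items()})
d={}
for n in("side","top","wrist"):
    d[n]=r.snapshot(n);cv2.imwrite(f"pics/{n}0.png",d[n]["color"][:,:,::-1])
    print(n,{k:np.round(v,3).tolist() for k,v in d[n].items() if k!="color"})
d["s"]=s;pickle.dump(d,open("d0.pkl","wb"))
cv2.imwrite("pics/both0.png",cv2.resize(np.vstack([d["side"]["color"],d["top"]["color"]])[:,:,::-1],None,fx=.7,fy=.7))
E
```

```text
pics
{'t': 0.0, 'qpos': [-1.338, 0.125, 1.652, -0.0, 1.367, -0.083], 'qd': [-0.0, 0.001, 0.001, 0.0, 0.0, 0.001], 'joint_efforts': [0.002, -41.76, -35.993, 0.077, 0.049, -0.0], 'position': [0.202, -0.617, 0.213], 'tool_rot': [-0.698, -0.112, 0.698, -0.11], 'wrist_force': [0.302, -0.407, 1.284], 'wrist_torque': [0.052, 0.033, -0.035], 'opening': 0.095}
side {'vfov': 57.384, 'cx': 278.063, 'cy': 214.562, 'world_to_cam': [[-0.838, 0.546, 0.006, 0.43], [0.365, 0.568, -0.737, -0.154], [-0.406, -0.616, -0.675, 1.32], [0.0, 0.0, 0.0, 1.0]]}
top {'vfov': 47.98, 'cx': 274.609, 'cy': 209.221, 'world_to_cam': [[0.016, -1.0, 0.015, -0.016], [-0.983, -0.019, -0.181, 0.526], [0.181, -0.012, -0.983, 1.088], [0.0, 0.0, 0.0, 1.0]]}
wrist {'vfov': 65.706, 'cx': 280.129, 'cy': 208.8, 'hand_eye': [[0.0, -0.235, 0.972, -0.169], [1.0, 0.0, -0.0, -0.001], [-0.0, 0.972, 0.235, -0.065], [0.0, 0.0, 0.0, 1.0]]}
```

View pics/top0.png

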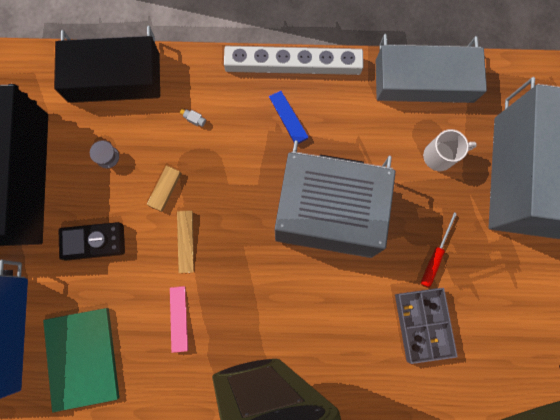

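View pics/side0.png

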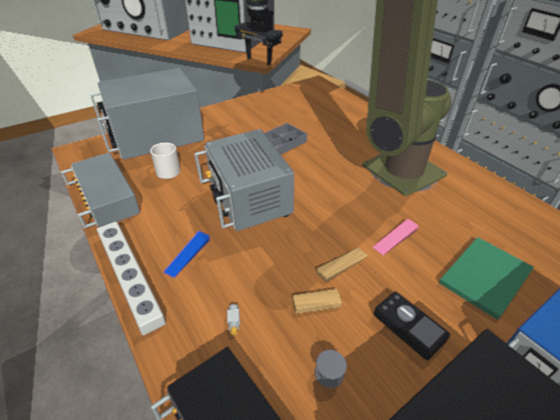

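The top view shows the voltmeter at about (335,205), with its handles up (+x), so the boss corner is near the upper left (295,160).

Wedge candidates:
- tan long piece at (185,242)
- tan short block at (164,188), which looks like the packing block
- blue piece at (288,117), excluded by colour
- pink piece at (178,320), excluded by colour

I choose the long tan piece. I'll check it in a close crop.

```bash
python3 - <<'E'
import cv2,pickle,numpy as np
d=pickle.load(open("d0.pkl","rb"))
a=cv2.resize(d["top"]["color"][155:285,130:220],None,fx=4,fy=4,interpolation=cv2.INTER_CUBIC)
b=cv2.resize(d["side"]["color"][235:325,280:380],None,fx=4,fy=4,interpolation=cv2.INTER_CUBIC)
b=np.vstack([b,np.zeros((520-360,400,3),np.uint8)])
cv2.imwrite("pics/crop1.png",np.hstack([a,b])[:,:,::-1])
E
cat > h.py <<'E'
import numpy as np,cv2
from scipy.spatial.transform import Rotation as R
def ray(s,px,state=None):
    """origin, dirs (world) for pixels Nx2"""
    px=np.atleast_2d(np.asarray(px,float));H=s["color"].shape[0]
    f=H/2/np.tan(np.radians(s["vfov"])/2)
    uv=(px-[s["cx"],s["cy"]])/f
    if "hand_eye" in s:
        th=np.linalg.norm(uv,axis=1,keepdims=True)
        v=np.hstack([uv*np.sinc(th/np.pi),np.cos(th)])
        T=np.eye(4);T[:3,:3]=R.from_quat(state["tool_rot"]).as_matrix();T[:3,3]=state["position"]
        T=T@s["hand_eye"]
    else:
        v=np.hstack([uv,np.ones((len(uv),1))]);T=np.linalg.inv(s["world_to_cam"])
    v/=np.linalg.norm(v,axis=1,keepdims=True)
    return T[:3,3],v@T[:3,:3].T
def onz(s,px,z,state=None):
    o,v=ray(s,px,state);return o+v*((z-o[2])/v[:,2])[:,None]
def tri(s1,p1,s2,p2,st1=None,st2=None):
    o1,a=ray(s1,p1,st1);o2,b=ray(s2,p2,st2);out=[]
    for x,y in zip(a,b):
        k=np.linalg.lstsq(np.stack([x,-y],1),o2-o1,rcond=None)[0]
        q,w=o1+k[0]*x,o2+k[1]*y;out.append(np.r_[(q+w)/2,np.linalg.norm(q-w)])
    return np.array(out)
def proj(s,P,state=None):
    P=np.atleast_2d(P);H=s["color"].shape[0];f=H/2/np.tan(np.radians(s["vfov"])/2)
    if "hand_eye" in s:
        T=np.eye(4);T[:3,:3]=R.from_quat(state["tool_rot"]).as_matrix();T[:3,3]=state["position"]
        W=np.linalg.inv(T@s["hand_eye"])
    else: W=np.array(s["world_to_cam"])
    c=P@W[:3,:3].T+W[:3,3]
    if "hand_eye" in s:
        q=np.linalg.norm(c[:,:2],axis=1);uv=c[:,:2]/q[:,None]*np.arctan2(q,c[:,2])[:,None]
    else: uv=c[:,:2]/c[:,2:]
    return uv*f+[s["cx"],s["cy"]]
E
```

```text
(no output)
```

View pics/crop1.png

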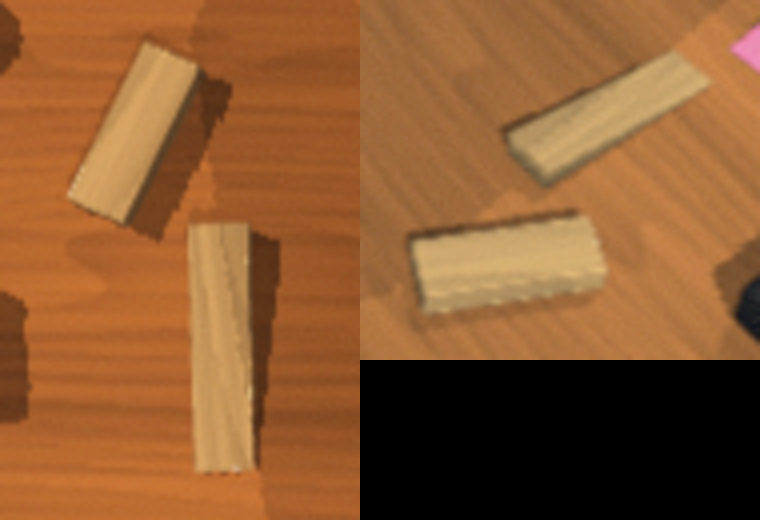

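The crop confirms the long piece is the wedge. Its butt is at the +x end (thick shadow, top px ~(185,211)) and its thin end at px ~(186,273).

Run:
```python
import pickle;from h import *
d=pickle.load(open("d0.pkl","rb"));np.set_printoptions(precision=4,suppress=True)
T=np.array([[189,224],[248,224],[196,472],[254,470]])/4+[130,155]
S=(np.array([[548,170],[508,133],[710,82],[680,50]])-[360,0])/4+[280,235]
print(tri(d["top"],T,d["side"],S))
print(onz(d["top"],T[:2],.02),onz(d["top"],T[2:],.002))
print("vm top",onz(d["top"],[[291,153],[394,167],[384,253],[277,240]],.17))
print(R.from_quat(d["s"]["tool_rot"]).as_matrix())
```

```text
[[ 0.522   0.2337  0.0179  0.0017]
 [ 0.5236  0.1969  0.017   0.0004]
 [ 0.3723  0.2242 -0.0013  0.0005]
 [ 0.3724  0.1905  0.      0.0045]]
[[0.5223 0.2327 0.02  ]
 [0.523  0.1966 0.02  ]] [[0.372  0.2238 0.002 ]
 [0.3738 0.1886 0.002 ]]
vm top [[ 0.6298 -0.0386  0.17  ]
 [ 0.6027 -0.2646  0.17  ]
 [ 0.4139 -0.2378  0.17  ]
 [ 0.4375 -0.0109  0.17  ]]
[[-0.0005  0.3106 -0.9506]
 [ 0.002  -0.9505 -0.3106]
 [-1.     -0.002  -0.0002]]
```

```bash
cat >> h.py <<'E'
def cmdrow(p0,h0,p1,h1):
    """tool-down poses: TCP pos and heading (deg) of tool z; -> shift cm in tool axes, turn about tool x"""
    h=np.radians(h0);z=np.array([np.cos(h),np.sin(h),0]);x=np.array([0,0,-1.]);y=np.cross(z,x)
    d=np.subtract(p1,p0)*100
    return np.round([d@x,d@y,d@z,-np.radians(h1-h0)],3)
E
python3 - <<'E'
from h import *
print(cmdrow([.202,-.618,.215],198.1,[.5025,.2136,.10],183.25))
E
```

```text
[ 11.5   -69.709 -54.399   0.259]
```

Emit:
play_rows(plan="0.6 0 -35 -27 0.1 0 0; 0.6 0 -69.7 -54.4 0.26 0 0; 0.6 0 -69.7 -54.4 0.26 0 0; 0.6 0 -69.7 -54.4 0.26 0 0; 0.6 0 -69.7 -54.4 0.26 0 0; 0.6 0 -69.7 -54.4 0.26 0 0; 0.6 0 -69.7 -54.4 0.26 0 0; 0.6 0 -69.7 -54.4 0.26 0 0; 0.6 0 -69.7 -54.4 0.26 0 0; 0.6 0 -69.7 -54.4 0.26 0 0; 0.6 0 -69.7 -54.4 0.26 0 0; 0.6 0 -69.7 -54.4 0.26 0 0; 0.6 0 -69.7 -54.4 0.26 0 0; 0.6 0 -69.7 -54.4 0.26 0 0; 0.6 0 -69.7 -54.4 0.26 0 0; 0.6 11.5 -69.7 -54.4 0.26 0 0; 0.6 11.5 -69.7 -54.4 0.26 0 0; 0.6 11.5 -69.7 -54.4 0.26 0 0; 0.6 11.5 -69.7 -54.4 0.26 0 0")

```text
t: 2.52
position: [0.5037, 0.2135, 0.1017]
tool_rot: [0.708, 0.02, -0.706, 0.019]
wrist_force: [0.2, 0.5, 0.6]
opening: 0.0572
```

Run:
```python
from rig import r
import pickle;from h import *
s=r.sense();w=r.snapshot("wrist");pickle.dump((s,w),open("d1.pkl","wb"))
print(s["position"],R.from_quat(s["tool_rot"]).as_matrix().round(4).tolist())
im=w["color"][:,:,::-1].copy()
cv2.imwrite("pics/w1.png",im)
P=[[.522,.2337,.018],[.523,.197,.018],[.373,.2237,.002],[.373,.189,.002]]
print(proj(w,P,s))
```

```text
[0.50367661 0.21345388 0.10173726] [[0.0025, 0.055, -0.9985], [0.0007, -0.9985, -0.055], [-1.0, -0.0005, -0.0026]]
[[256.55817727 189.08447545]
 [302.95987329 190.36668101]
 [263.19178887 335.34664691]
 [297.96893038 336.87244735]]
```

View pics/w1.png

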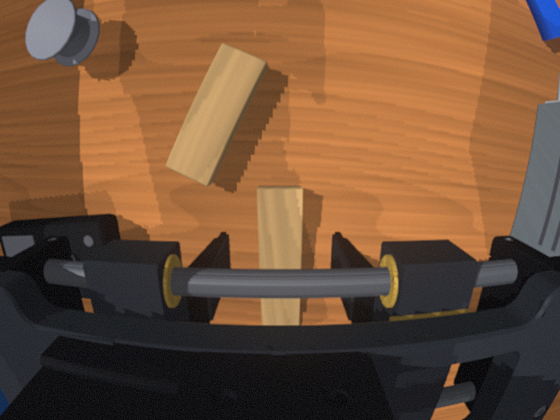

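The wrist view shows the wedge centred between the fingers, with butt corners at (257,187) and (302,187). That is within 3 px of the prediction. The camera faces away from the thin end. I'll descend, grip and lift a little.

Emit:
play_rows(plan="0.6 5 0 0 0 0 0; 0.6 9 0 0 0 0 0; 0.6 9.5 0 0 0 0 0; 0.6 9.5 0 0 0 0 0; 0.6 9.5 0 0 0 0 0; 0.2 9.5 0 0 0 0 0; 0.2 9.5 0 0 0 0 0; 0.2 9.5 0 0 0 0 0; 0.2 9.5 0 0 0 0 0; 0.2 9.5 0 0 0 0 0; 0.2 9.5 0 0 0 0 0")

```text
t: 3.95
position: [0.5027, 0.2137, 0.0051]
tool_rot: [0.707, 0.02, -0.707, 0.02]
wrist_force: [-0.6, 0.5, 4.4]
opening: 0.036
```

Run:
```python
import pickle;from h import *
d=pickle.load(open("d0.pkl","rb"))
a=cv2.resize(d["side"]["color"][120:240,195:305],None,fx=5,fy=5,interpolation=cv2.INTER_CUBIC)
cv2.imwrite("pics/crop2.png",a[:,:,::-1])
```

```text
(no output)
```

View pics/crop2.png

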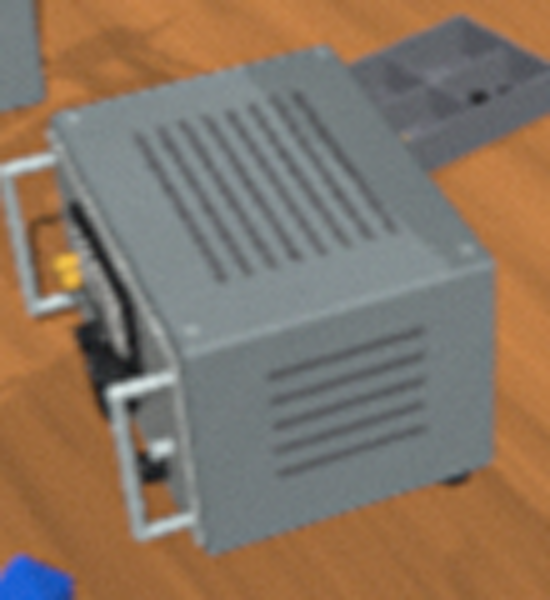

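Run:
```python
import pickle;from h import *
from scipy.optimize import least_squares
np.set_printoptions(precision=4,suppress=True)
d=pickle.load(open("d0.pkl","rb"));sd,tp=d["side"],d["top"]
S=np.array([[55,120],[325,47],[493,265],[183,355],[490,470],[213,553]])/5+[195,120]
O=np.array([[90,-120,170],[-90,-120,170],[-90,120,170],[90,120,170],[-90,120,16],[90,120,16]])/1000
f=lambda p:(O@R.from_rotvec(p[:3]).as_matrix().T+p[3:])
sol=least_squares(lambda p:(proj(sd,f(p))-S).ravel(),[0,0,-.12,.52,-.14,0])
p=sol.x;print("side only",p,sol.fun.reshape(-1,2))
print("in top",proj(tp,f(p)))
g=cv2.resize(tp["color"][135:265,260:410],None,fx=5,fy=5,interpolation=cv2.INTER_CUBIC)[:,:,::-1].copy()
cv2.imwrite("pics/crop3.png",g)
pts={"boss":[.07,.1,.005],"fb":[-.07,.1,0],"fa":[.07,-.1,0],"fo":[-.07,-.1,0]}
M=R.from_rotvec(p[:3]).as_matrix()
for k,v in pts.items(): print(k,M@v+p[3:])
```

```text
side only [-0.0234  0.0355 -0.157   0.5093 -0.163  -0.0234] [[-0.312  -0.1291]
 [ 0.6527  0.5548]
 [ 0.0714 -0.0792]
 [ 0.199   0.1713]
 [-0.0506 -1.1181]
 [-0.5476  0.5777]]
in top [[403.7143 177.3933]
 [394.1865 256.6447]
 [284.2134 237.7186]
 [297.6201 159.8981]
 [283.2681 247.5062]
 [295.0448 179.0115]]
boss [ 0.5942 -0.0751 -0.0234]
fb [ 0.4558 -0.0533 -0.0237]
fa [ 0.5628 -0.2727 -0.0232]
fo [ 0.4246 -0.2508 -0.0185]
```

View pics/crop3.png

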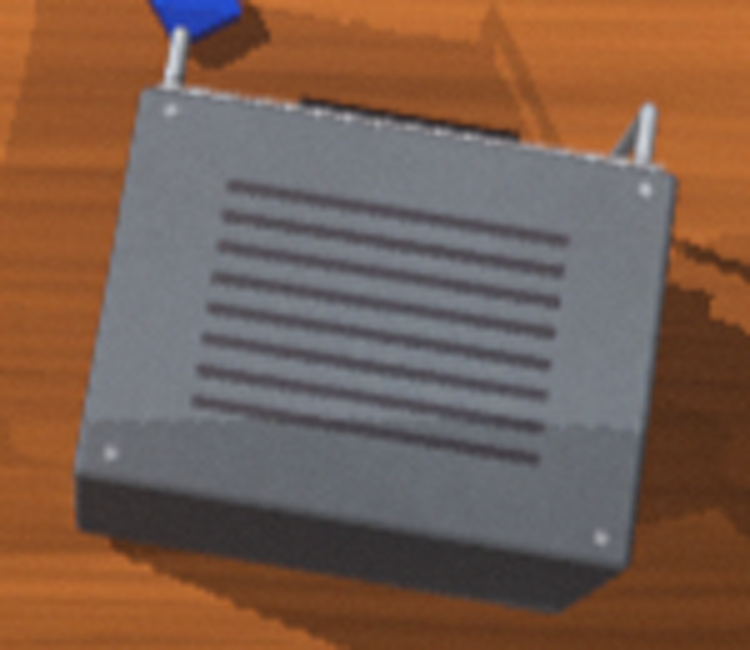

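```bash
cat > vm.py <<'E'
from h import *
from scipy.optimize import least_squares
O=np.array([[90,-120,170],[-90,-120,170],[-90,120,170],[90,120,170],[-90,120,16],[90,120,16],[-90,-120,16]])/1000
C=np.array([[.07,.1,0],[-.07,.1,0],[.07,-.1,0],[-.07,-.1,0]])
X=lambda p,P:P@R.from_rotvec(p[:3]).as_matrix().T+p[3:6]
E
python3 - <<'E'
import pickle;from vm import *
np.set_printoptions(precision=4,suppress=True)
d=pickle.load(open("d0.pkl","rb"));sd,tp=d["side"],d["top"]
S=np.array([[55,120],[325,47],[493,265],[183,355],[490,470],[213,553]])/5+[195,120]
T=np.array([[674,172],[628,567],[75,475],[147,90],[78,527],[560,610]])/5+[260,135]
ti=[0,1,2,3,4,6]
def res(p,con):
    C2=C.copy();C2[0,2]=p[6]
    e=[(proj(sd,X(p,O[:6]))-S).ravel(),(proj(tp,X(p,O[ti]))-T).ravel()]
    if con:e.append(X(p,C2)[:3,2]*2000)
    return np.concatenate(e)
for con in(0,1):
    o=least_squares(res,[0,0,-.12,.52,-.14,0,.005],args=(con,),loss="soft_l1");p=o.x
    print(p,np.degrees(p[2]),"\n",res(p,con)[:24].reshape(-1,2).T);C2=C.copy();C2[0,2]=p[6];print(X(p,C2))
    pickle.dump(p,open("vm0.pkl","wb"))
E
```

```text
[-0.0166  0.0269 -0.1503  0.524  -0.1411 -0.006   0.005 ] -8.612255384864811 
 [[-2.2451  0.0906  0.8992 -0.6937  0.4654 -1.482   1.2794  0.9289  0.0517
  -0.9303 -0.6828 -0.1747]
 [-0.5167  0.0451 -0.1435  0.5026  0.2243  2.4316 -0.2997  0.9868  0.8798
  -1.1396  0.7104  0.2698]]
[[ 0.6082 -0.0527 -0.0047]
 [ 0.4697 -0.0318 -0.0061]
 [ 0.5782 -0.2505 -0.0059]
 [ 0.4398 -0.2295 -0.0024]]
[-0.0193  0.0315 -0.1518  0.5235 -0.1396 -0.0002  0.0044] -8.699648409590257 
 [[-2.2847  0.3184  1.2292 -0.7073  0.8967 -1.3008  1.1724  0.7206 -0.8421
  -1.606  -1.3219 -0.2853]
 [-1.9227 -1.5401 -1.4768 -0.625  -0.9496  1.4146 -1.0891  0.5565  0.2225
  -2.0656  0.4899  0.2457]]
[[ 0.6079 -0.0513 -0.    ]
 [ 0.4695 -0.0302 -0.0002]
 [ 0.5776 -0.249  -0.0001]
 [ 0.4393 -0.2278  0.0041]]
```

Run:
```python
import pickle;from h import *
d=pickle.load(open("d0.pkl","rb"))
print(cmdrow([.5025,.2136,.005],183.2,[.6344,.1205,.005],261.3), onz(d["top"],[[305,138],[270,97],[165,170],[195,118]],0.01).round(3))
```

```text
[  0.     10.032 -12.65   -1.363] [[ 0.72  -0.082  0.01 ]
 [ 0.83   0.01   0.01 ]
 [ 0.628  0.271  0.01 ]
 [ 0.768  0.202  0.01 ]]
```

Emit:
play_rows(plan="0.2 -5 0 0 0 0 0; 0.2 -5 0 0 0 0 0; 0.2 -5 3 -4 -0.2 0 0; 0.2 -5 6 -8 -0.4 0 0; 0.2 -5 10 -12.7 -0.6 0 0; 0.2 -5 10 -12.7 -0.8 0 0; 0.2 -5 10 -12.7 -1 0 0; 0.2 -5 10 -12.7 -1.2 0 0; 0.2 -5 10 -12.7 -1.36 0 0; 0.2 -5 10 -12.7 -1.36 0 0; 0.2 -5 10 -12.7 -1.36 0 0; 0.2 -5 10 -12.7 -1.36 0 0; 0.2 -2 10 -12.7 -1.36 0 0; 0.2 -0.5 10 -12.7 -1.36 0 0; 0.2 -0.1 10 -12.7 -1.36 0 0; 0.2 0 10 -12.7 -1.36 0 0; 0.2 0 10 -12.7 -1.36 0 0; 0.2 0 10 -12.7 -1.36 0 0")

```text
t: 6.2
position: [0.6352, 0.1209, 0.0051]
tool_rot: [0.538, 0.46, -0.537, 0.46]
wrist_force: [0.5, 0.2, 0.4]
opening: 0.0358
```

```bash
cat > look.py <<'E'
import sys,pickle;from rig import r;from h import *
tag=sys.argv[1];np.set_printoptions(precision=4,suppress=True)
s=r.sense();d={"s":s}
for n in sys.argv[2:]:
    d[n]=r.snapshot(n);cv2.imwrite(f"pics/{n}_{tag}.png",d[n]["color"][:,:,::-1])
pickle.dump(d,open(f"d_{tag}.pkl","wb"))
print(s["t"],s["position"],R.from_quat(s["tool_rot"]).as_matrix().round(4).tolist(),s["wrist_force"],s["qpos"])
E
python3 look.py stage side top
python3 - <<'E'
import pickle;from h import *
d=pickle.load(open("d_stage.pkl","rb"))
a=cv2.resize(d["side"]["color"][120:300,190:320],None,fx=3,fy=3,interpolation=cv2.INTER_CUBIC)
b=cv2.resize(d["top"]["color"][90:270,190:330],None,fx=3,fy=3,interpolation=cv2.INTER_CUBIC)
cv2.imwrite("pics/stage.png",np.hstack([a,b])[:,:,::-1])
E
```

```text
6.2 [0.6352 0.1209 0.0051] [[0.001, 0.988, -0.1544], [0.0001, -0.1544, -0.988], [-1.0, 0.001, -0.0003]] [0.5425 0.198  0.3946] [ 0.1051  0.3207  1.7973 -0.      1.0225  0.2601]
```

View pics/stage.png

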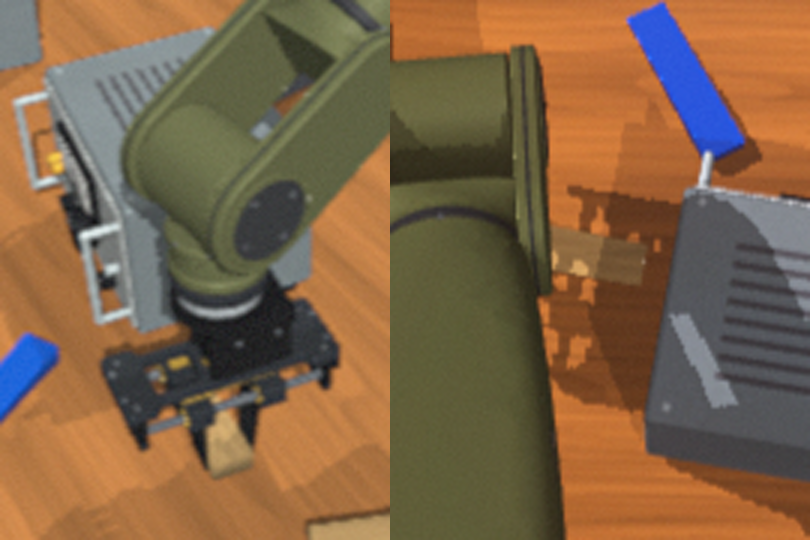

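Run:
```python
import pickle;from vm import *
np.set_printoptions(precision=4,suppress=True)
d=pickle.load(open("d_stage.pkl","rb"));p=pickle.load(open("vm0.pkl","rb"))
t=onz(d["top"],[[275.3,170.7],[273.7,185]],.002);m=t.mean(0);print(t,m)
y=R.from_euler("z",p[2]).as_matrix()[:2,:2]
b=X(p,C)[0][:2];print("tip in vm axes rel boss",y.T@(m[:2]-b))
s=d["s"];z=R.from_quat(s["tool_rot"]).as_matrix()[:,2]
q=s["position"]+.1295*z;print("kinematic tip",q,y.T@(q[:2]-b),np.degrees(np.arctan2(z[1],z[0])))
D=onz(d["top"],[[190+(690-390)/3,90+190/3],[190+(648-390)/3,90+420/3]],.168);print(D,np.degrees(np.arctan2(*(D[0]-D[1])[[1,0]])))
```

```text
[[ 0.6343 -0.0069  0.002 ]
 [ 0.5969 -0.0035  0.002 ]] [ 0.6156 -0.0052  0.002 ]
tip in vm axes rel boss [0.0007 0.0468]
kinematic tip [ 0.6152 -0.007   0.0051] [0.0007 0.045 ] -98.87983844947065
[[ 0.6296 -0.0365  0.168 ]
 [ 0.4591 -0.0084  0.168 ]] -9.358707520116864
```

Both the camera and the kinematics put the tip 45–47 mm short of the boss and under 1 mm off line. I'll advance it gripped, release, go behind the butt and shut the fingers.

Emit:
play_rows(plan="0.2 0 0 0.8 0 0 0; 0.2 0 0 1.6 0 0 0; 0.2 0 0 2.4 0 0 0; 0.2 0 0 3.2 0 0 0; 0.2 0 0 3.2 0 0 0; 0.2 0 0 3.2 0 0 0; 0.6 0 0 3.2 0 0 0; 0.6 0 0 3.2 0 0 0; 0.6 0 0 3.2 0 0 0; 0.6 -4 0 3.2 0 0 0; 0.6 -4 0 3.2 0 0 0; 0.3 -4 0 -0.9 0 0 0; 0.1 -4 0 -0.9 0 0 0; 0 -4 0 -0.9 0 0 0; 0 -0.5 0 -0.9 0 0 0; 0 0 0 -0.9 0 0 0; 0 0 0 -0.9 0 0 0; 0 0 0 -0.9 0 0 0; 0 0 0 -0.9 0 0 0")

```text
t: 8.68
position: [0.6371, 0.1298, 0.006]
tool_rot: [0.538, 0.459, -0.537, 0.46]
wrist_force: [0.1, 0.6, -0.3]
opening: 0.0006
```

```bash
python3 look.py pre side top
python3 - <<'E'
import pickle;from h import *
d=pickle.load(open("d_pre.pkl","rb"))
a=cv2.resize(d["side"]["color"][120:300,190:320],None,fx=3,fy=3,interpolation=cv2.INTER_CUBIC)
b=cv2.resize(d["top"]["color"][90:270,190:330],None,fx=3,fy=3,interpolation=cv2.INTER_CUBIC)
cv2.imwrite("pics/pre.png",np.hstack([a,b])[:,:,::-1])
E
```

```text
8.675 [0.6371 0.1298 0.006 ] [[0.0021, 0.988, -0.1544], [0.0002, -0.1544, -0.988], [-1.0, 0.002, -0.0006]] [ 0.0742  0.6363 -0.283 ] [ 0.1184  0.3258  1.7891 -0.      1.0246  0.2735]
```

View pics/pre.png

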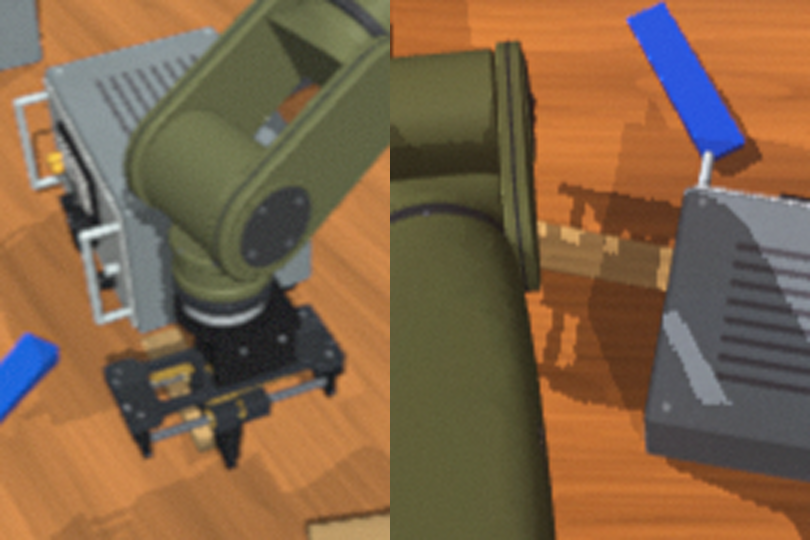

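Emit:
play_rows(plan="0 0 0 0.3 0 0 0; 0 0 0 0.6 0 0 0; 0 0 0 0.8 0 0 0; 0 0 0 1 0 0 0; 0 0 0 1.15 0 0 0; 0 0 0 1.3 0 0 0; 0 0 0 1.4 0 0 0")

```text
t: 9.65
position: [0.6341, 0.1159, 0.0046]
tool_rot: [-0.537, -0.46, 0.537, -0.46]
wrist_force: [-0.6, 0.4, 0.2]
opening: 0.0007
```

Emit:
play_rows(plan="0 0 0 0.1 0 0 0; 0 0 0 0.2 0 0 0; 0 0 0 0.3 0 0 0; 0 0 0 0.4 0 0 0")

```text
t: 10.15
position: [0.6336, 0.1125, 0.0048]
tool_rot: [0.538, 0.46, -0.537, 0.46]
wrist_force: [0.7, 3.4, -0.7]
opening: 0.0006
```

Emit:
play_rows(plan="0 0 0 0.1 0 0 0; 0 0 0 0.2 0 0 0; 0 0 0 0.3 0 0 0; 0 0 0 0.4 0 0 0")

```text
t: 10.65
position: [0.6328, 0.1079, 0.0047]
tool_rot: [-0.537, -0.46, 0.537, -0.46]
wrist_force: [-0.7, 1.8, 0.4]
opening: 0.0004
```

Emit:
play_rows(plan="0 0 0 0.1 0 0 0; 0 0 0 0.2 0 0 0; 0 0 0 0.3 0 0 0; 0 0 0 0.4 0 0 0")

```text
t: 11.15
position: [0.6322, 0.104, 0.0046]
tool_rot: [-0.537, -0.46, 0.537, -0.46]
wrist_force: [-0.3, 2.4, -1.1]
opening: -0.0
```

Emit:
play_rows(plan="0 0 0 0.1 0 0 0; 0 0 0 0.2 0 0 0; 0 0 0 0.3 0 0 0; 0 0 0 0.4 0 0 0")

```text
t: 11.65
position: [0.6316, 0.1, 0.0046]
tool_rot: [-0.537, -0.46, 0.537, -0.46]
wrist_force: [-0.2, 1.5, -0.5]
opening: 0.0005
```

Emit:
play_rows(plan="0 0 0 0.1 0 0 0; 0 0 0 0.2 0 0 0; 0 0 0 0.3 0 0 0; 0 0 0 0.4 0 0 0")

```text
t: 12.15
position: [0.631, 0.0961, 0.0047]
tool_rot: [0.537, 0.46, -0.537, 0.46]
wrist_force: [0.6, 1.5, 0.1]
opening: 0.0009
```

Emit:
play_rows(plan="0 0 0 0.1 0 0 0; 0 0 0 0.2 0 0 0; 0 0 0 0.3 0 0 0")

```text
t: 12.52
position: [0.6305, 0.0931, 0.0047]
tool_rot: [0.537, 0.46, -0.537, 0.46]
wrist_force: [0.3, 2.3, 0.2]
opening: 0.0006
```

Emit:
play_rows(plan="0 0 0 0.1 0 0 0; 0 0 0 0.2 0 0 0")

```text
t: 12.78
position: [0.6302, 0.0912, 0.0046]
tool_rot: [-0.537, -0.46, 0.537, -0.46]
wrist_force: [-0.1, 1.9, 0.0]
opening: 0.0003
```

Emit:
play_rows(plan="0 0 0 0.1 0 0 0; 0 0 0 0.2 0 0 0; 0 0 0 0.3 0 0 0")

```text
t: 13.15
position: [0.6297, 0.0882, 0.0046]
tool_rot: [-0.537, -0.46, 0.537, -0.46]
wrist_force: [0.4, 1.7, -0.5]
opening: 0.0003
```

Emit:
play_rows(plan="0 0 0 0.1 0 0 0; 0 0 0 0.2 0 0 0")

```text
t: 13.4
position: [0.6294, 0.0862, 0.0047]
tool_rot: [0.537, 0.46, -0.537, 0.46]
wrist_force: [-0.2, 2.8, 0.1]
opening: 0.0008
```

Emit:
play_rows(plan="0 0 0 0.1 0 0 0; 0 0 0 0.2 0 0 0")

```text
t: 13.65
position: [0.6291, 0.0843, 0.0046]
tool_rot: [0.537, 0.46, -0.537, 0.46]
wrist_force: [0.1, 1.8, -0.2]
opening: 0.0004
```

Emit:
play_rows(plan="0 0 0 0.05 0 0 0; 0 0 0 0.1 0 0 0")

```text
t: 13.9
position: [0.629, 0.0833, 0.0046]
tool_rot: [-0.537, -0.46, 0.537, -0.46]
wrist_force: [0.6, 1.6, -0.0]
opening: 0.0003
```

Emit:
play_rows(plan="0 0 0 0.08 0 0 0; 0 0 0 0.15 0 0 0")

```text
t: 14.15
position: [0.6287, 0.0818, 0.0047]
tool_rot: [0.537, 0.46, -0.537, 0.46]
wrist_force: [0.6, 2.1, -0.3]
opening: 0.0003
```

Emit:
play_rows(plan="0 0 0 0.08 0 0 0; 0 0 0 0.15 0 0 0")

```text
t: 14.4
position: [0.6285, 0.0804, 0.0047]
tool_rot: [0.537, 0.46, -0.537, 0.46]
wrist_force: [0.1, 2.2, -0.9]
opening: 0.0004
```

Emit:
play_rows(plan="0 0 0 0.08 0 0 0; 0 0 0 0.15 0 0 0")

```text
t: 14.65
position: [0.6283, 0.0789, 0.0047]
tool_rot: [0.537, 0.46, -0.537, 0.46]
wrist_force: [1.8, 3.1, -0.8]
opening: 0.0001
```

Emit:
play_rows(plan="0 0 0 0.05 0 0 0; 0 0 0 0.1 0 0 0")

```text
t: 14.9
position: [0.6282, 0.0779, 0.0047]
tool_rot: [0.537, 0.46, -0.537, 0.46]
wrist_force: [0.3, 2.8, -1.5]
opening: 0.0007
```

Emit:
play_rows(plan="0 0 0 0.05 0 0 0; 0 0 0 0.1 0 0 0")

```text
t: 15.15
position: [0.628, 0.0769, 0.0046]
tool_rot: [0.537, 0.46, -0.537, 0.46]
wrist_force: [0.5, 2.5, -1.2]
opening: 0.0006
```

Emit:
play_rows(plan="0 0 0 0.05 0 0 0; 0 0 0 0.1 0 0 0")

```text
t: 15.4
position: [0.6278, 0.076, 0.0047]
tool_rot: [0.537, 0.46, -0.537, 0.46]
wrist_force: [1.2, 3.2, 0.1]
opening: 0.0006
```

Emit:
play_rows(plan="0 0 0 0.05 0 0 0; 0 0 0 0.1 0 0 0")

```text
t: 15.65
position: [0.6276, 0.075, 0.0047]
tool_rot: [0.537, 0.46, -0.537, 0.46]
wrist_force: [0.6, 3.4, -0.2]
opening: 0.0004
```

Emit:
play_rows(plan="0 0 0 0.05 0 0 0; 0 0 0 0.1 0 0 0")

```text
t: 15.9
position: [0.6275, 0.0741, 0.0047]
tool_rot: [0.537, 0.46, -0.537, 0.46]
wrist_force: [0.9, 3.7, -0.5]
opening: 0.0003
```

Emit:
play_rows(plan="0 0 0 0.05 0 0 0; 0 0 0 0.1 0 0 0")

```text
t: 16.15
position: [0.6274, 0.0732, 0.0047]
tool_rot: [0.537, 0.46, -0.537, 0.46]
wrist_force: [0.0, 5.1, -0.9]
opening: -0.0
```

Emit:
play_rows(plan="0 0 0 0.03 0 0 0; 0 0 0 0.05 0 0 0")

```text
t: 16.4
position: [0.6273, 0.0728, 0.0047]
tool_rot: [0.537, 0.46, -0.537, 0.46]
wrist_force: [0.6, 5.8, -0.6]
opening: 0.0006
```

Emit:
play_rows(plan="0 0 0 0.03 0 0 0; 0 0 0 0.05 0 0 0")

```text
t: 16.65
position: [0.6273, 0.0725, 0.0047]
tool_rot: [0.538, 0.46, -0.537, 0.46]
wrist_force: [0.8, 6.1, -1.2]
opening: 0.0005
```

Emit:
play_rows(plan="0 0 0 0.02 0 0 0; 0 0 0 0.04 0 0 0")

```text
t: 16.9
position: [0.6272, 0.0722, 0.0047]
tool_rot: [0.538, 0.46, -0.537, 0.459]
wrist_force: [0.7, 6.3, -0.6]
opening: 0.0006
```

```bash
python3 look.py in top side
```

```text
16.9 [0.6272 0.0722 0.0047] [[0.0003, 0.988, -0.1546], [0.0012, -0.1546, -0.988], [-1.0, 0.0001, -0.0012]] [ 0.7037  6.256  -0.5885] [0.0291 0.2927 1.8339 0.0013 1.0146 0.1836]
```

The push is about 6.2 N, within the target band. I'll back straight off, rise clear and look.

Emit:
play_rows(plan="0 0 0 -0.3 0 0 0; 0 0 0 -1 0 0 0; 0 0 0 -3 0 0 0; 0 0 0 -3 0 0 0; 0 -5 0 -3 0 0 0; 0 -10 0 -5 0 0 0; 0 -15 0 -10 0 0 0; 0 -20 0 -15 0 0 0; 0 -20 0 -20 0 0 0; 0 -20 0 -25 0 0 0; 0 -20 0 -30 0 0 0; 0 -20 0 -30 0 0 0; 0 -20 0 -30 0 0 0; 0 -20 0 -30 0 0 0; 0 -20 0 -30 0 0 0")

```text
t: 18.88
position: [0.6737, 0.3667, 0.205]
tool_rot: [0.538, 0.459, -0.537, 0.459]
wrist_force: [-0.1, -0.0, 0.1]
opening: 0.0003
```

```bash
python3 look.py end top side
python3 - <<'E'
import pickle;from h import *
d=pickle.load(open("d_end.pkl","rb"))
a=cv2.resize(d["side"]["color"][120:260,190:310],None,fx=3.3,fy=3.3,interpolation=cv2.INTER_CUBIC)
b=cv2.resize(d["top"]["color"][135:275,260:380],None,fx=3.3,fy=3.3,interpolation=cv2.INTER_CUBIC)
b=cv2.resize(d["top"]["color"][130:270,220:402],None,fx=3.3,fy=3.3,interpolation=cv2.INTER_CUBIC)[:,:404]
cv2.imwrite("pics/end.png",np.hstack([a,cv2.resize(d["top"]["color"][130:270,215:400],None,fx=2.15,fy=3.3*1.0)[:, :400] if 0 else b])[:,:,::-1])
E
```

```text
18.875 [0.6737 0.3667 0.205 ] [[0.0002, 0.9878, -0.1558], [-0.0, -0.1558, -0.9878], [-1.0, 0.0002, -0.0]] [-0.0518 -0.0158  0.0551] [ 0.4286  0.3808  1.3609 -0.0001  1.3997  0.5851]
```

View pics/end.png

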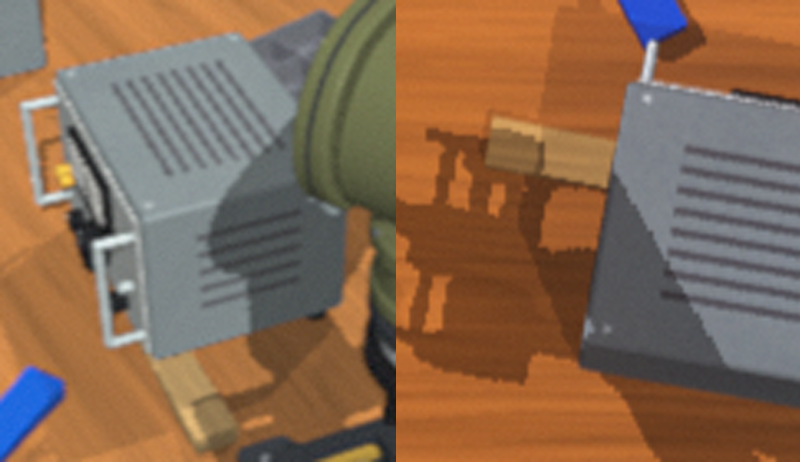

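The wedge lies flat under the boss corner, with its butt at about (205,440) in the left crop. The arm still shades the scene, so I'll move it clear and measure level and slide by tracking features against the first pictures.

Run:
```python
from h import *
print(cmdrow([.6737,.3667,.205],261,[.2,.5,.3],261))
```

```text
[ -9.5   -48.872  -5.756  -0.   ]
```

Emit:
play_rows(plan="0 -5 0 0 0 0 0; 0 -9.5 -5 -2 0 0 0; 0 -9.5 -10 -5.8 0 0 0; 0 -9.5 -15 -5.8 0 0 0; 0 -9.5 -20 -5.8 0 0 0; 0 -9.5 -25 -5.8 0 0 0; 0 -9.5 -30 -5.8 0 0 0; 0 -9.5 -35 -5.8 0 0 0; 0 -9.5 -40 -5.8 0 0 0; 0 -9.5 -45 -5.8 0 0 0; 0 -9.5 -49 -5.8 0 0 0; 0 -9.5 -49 -5.8 0 0 0; 0 -9.5 -49 -5.8 0 0 0; 0 -9.5 -49 -5.8 0 0 0")

```text
t: 20.72
position: [0.1994, 0.5007, 0.2996]
tool_rot: [0.538, 0.459, -0.538, 0.459]
wrist_force: [0.7, 0.3, -0.2]
opening: 0.0003
```

```bash
python3 look.py end2 top side
python3 - <<'E'
import pickle;from vm import *
np.set_printoptions(precision=4,suppress=True)
a=pickle.load(open("d0.pkl","rb"));b=pickle.load(open("d_end2.pkl","rb"));p0=pickle.load(open("vm0.pkl","rb"))
# track features on the top face (both views) and the y+ side (side view); points' vm coords from initial pose
res=[]
Q={}
M0=R.from_rotvec(p0[:3]).as_matrix()
def bodypts(v,px,plane):
    o,d=ray(v,px);o=M0.T@(o-p0[3:6]);d=d@M0
    ax,val=plane;k=(val-o[ax])/d[:,ax];return o+d*k[:,None]
for v,plane,poly in (("top",(2,.17),[[.085,-.115,.17],[-.085,-.115,.17],[-.085,.115,.17],[.085,.115,.17]]),
                     ("side",(2,.17),[[.085,-.115,.17],[-.085,-.115,.17],[-.085,.115,.17],[.085,.115,.17]]),
                     ("side",(1,.12),[[.085,.12,.165],[-.085,.12,.165],[-.085,.12,.022],[.085,.12,.022]])):
    ga,gb=[cv2.cvtColor(x[v]["color"],cv2.COLOR_RGB2GRAY) for x in(a,b)]
    m=np.zeros_like(ga);cv2.fillPoly(m,[proj(a[v],X(p0,np.array(poly))).astype(int)],255)
    q=cv2.goodFeaturesToTrack(ga,60,.02,4,mask=m)
    n,st,_=cv2.calcOpticalFlowPyrLK(ga,gb,q,None,winSize=(13,13),maxLevel=2)
    bk,_,_=cv2.calcOpticalFlowPyrLK(gb,ga,n,None,winSize=(13,13),maxLevel=2)
    ok=(np.linalg.norm(bk-q,axis=2)[:,0]<.3)&(st[:,0]==1)
    q,n=q[ok,0],n[ok,0];print(v,plane,len(q),np.median(n-q,0))
    Q[(v,plane)]=(bodypts(a[v],q,plane),n)
def f(p): return np.concatenate([(proj(b[k[0]],X(p,B))-n).ravel() for k,(B,n) in Q.items()])
o=least_squares(f,p0[:6],loss="soft_l1",f_scale=.3);p=o.x
print("rms",np.sqrt(np.median(f(p)**2)));M=R.from_rotvec(p[:3]).as_matrix()
print("z before",M0[:,2],"after",M[:,2],"yaw",np.degrees([p0[2],p[2]]))
for nm,c in zip(("boss","beside","across","opp"),C):print(nm,(X(p,c[None])-X(p0,c[None]))[0]*1000,"mm; z after",X(p,c[None])[0,2]*1000)
# other things unchanged?
for v in("top","side"):
    D=cv2.absdiff(a[v]["color"],b[v]["color"]).max(2)
    cv2.imwrite(f"pics/diff_{v}.png",D)
cv2.imwrite("pics/final.png",np.hstack([cv2.resize(b["top"]["color"],(400,300)),cv2.resize(b["side"]["color"],(400,300))])[:,:,::-1])
E
```

```text
20.725 [0.1994 0.5007 0.2996] [[0.0002, 0.9878, -0.1559], [-0.0002, -0.1559, -0.9878], [-1.0, 0.0002, 0.0001]] [ 0.7021  0.2998 -0.1745] [ 1.0924 -0.1629  1.7916 -0.0003  1.5129  1.2489]
top (2, 0.17) 19 [1.8392 3.8615]
side (2, 0.17) 22 [ 1.8631 -1.9514]
side (1, 0.12) 15 [ 0.7502 -1.7465]
rms 0.12332432463970865
z before [0.0328 0.0168 0.9993] after [-0.0159 -0.0023  0.9999] yaw [-8.6996 -8.8074]
boss [ 0.3121 -0.8338  5.6959] mm; z after 1.278248733173384
beside [ 0.3005 -0.6082 -0.6416] mm; z after -0.8773644320871481
across [-0.1204 -0.8123  0.4377] mm; z after 0.33948826713852537
opp [-0.132  -0.5866 -5.8997] mm; z after -1.8161248981220066
```

View pics/final.png

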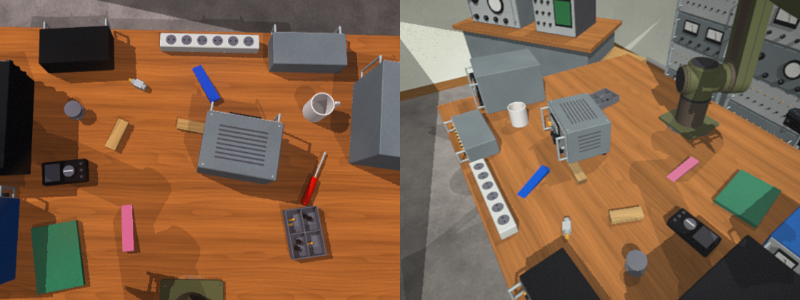

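```bash
python3 -c "
from rig import r
print(r.sign_off())"
```

```text
the job is handed in; nothing more can be done
None
```

The wooden wedge is in under the bare boss, and the job was handed in at about 21 s with the arm well clear. I gripped the wedge near its butt, turned it square to the y+ side and laid it in line with the boss. After letting go, I pushed only on the butt with shut fingers.

**Push felt:** it showed 1.5–3.4 N while climbing and lifting, then rose steeply. I stopped at about 6.3 N, or roughly 6.0 N after taking off the sensor's 0.3 N rest offset. Both are inside or at the edge of the 6–6.5 N target.

**Movement:** comparing pictures before and after, the boss rose 5.7 mm and the opposite foot came down 5.9 mm. The feet next to the boss changed by less than 0.7 mm, and the voltmeter slid about 0.8 mm. The wedge lies flat, and the other things on the bench look unmoved.

**Disagreement:** taken alone, the picture fit gives a leftover tilt of about 0.016 rad the other way. The first fit was poor, with corners up to about 2 px off. It gave a start lean of 0.037 rad, while the tracked turn was 0.05 rad. I therefore trust the push force and the matching rise and drop more, but the pictures do not prove the voltmeter is level to better than about 0.015 rad.

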